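# Eject the spent cartridge from the pantry water filter

### The arm

A 6-joint arm with a two-finger parallel gripper is mounted at the origin on the work surface. World frame = base frame: x ahead of the robot, y to its left, z up, the work surface at z = 0. Lengths are in mm, angles in rad, forces in N, time in s.
With the tool pointing down it reaches from about 275 to 1000 mm from the base axis. Payload 8.4 kg.
Tool frame: the origin (TCP) lies between the finger pads; the fingertips stand 17 mm ahead of it and the grasp point (between the pads) lies 2 mm behind it; z points along the fingers, y is the line along which they close (so a half turn about z gives the same grasp; the last joint's range is limited). The gripper opens to 85 mm and grips with 20 to 120 N. Pads are 22 mm wide; open, the fingers measure 114 mm over their backs; the gripper's body (76 mm by 85 mm) begins 54 mm behind the grasp point. The pads swing forward as they close: fully open they stand 13 mm farther back than shut.
Start: joints at [1.106, 0.353, 1.633, -0, 1.155, -0.002], TCP at [279.034, 559.257, 248.281] pointing down, gripper open.
Joint ranges: [-2.63, 2.63], [-0.92, 2.1], [0.06, 2.66], [-1.3, 4.44], [0, 2.69], [-3.02, 3.02]. Speed limits (rad/s): [2.22, 2.22, 2.79, 3.14, 3.14, 3.14].

### API

Orientations are given as [roll, pitch, yaw] about the fixed x, y, z axes, in that order (R = Rz(yaw) Ry(pitch) Rx(roll)).
In Python, from rig import sense, grab_frame, sign_off gives the robot as it stands. The module is installed in compiled form; this text tells all that it offers.
- The arm moves only by the tool send_rows, never from a script. Its argument "moves" is a list that holds one entry, the list of rows, each a list of 7 numbers: the shift along the world's x, y, z in m, then the turn, a rotation vector about the world's x, y, z in rad, then the opening, from -1 (shut) to 1 (fully open). In form: [[[dx, dy, dz, rx, ry, rz, jaw], ...]]. A call has 1 to 10 rows; each row shifts and turns the commanded pose from where the row before left it; what a row does not reach is not made up. A row lasts 1/10 s, in which the tool goes at most 50 mm and 8.59 degrees, less where a joint would pass 70% of its speed; a pose out of reach is approached as far as the arm can. A call with a gripper value outside its range is refused whole. The fingers move at their own pace and stop on an object; "grip_force" is the grip in N (left out, the last holds). Time passes only in rows, so rows that do not move let the fingers close. It gives the time, the measured TCP pose, the force, the opening and the grip force at its end, in the units of the state.
- sense(): the state, without advancing time (a new reading comes with each control period).
- grab_frame(name): name is "side" or "top" or "wrist"; returns a dict with "img" (420x560x3 uint8, red, green, blue), "mtx" (3x3 intrinsics, pixels), "rvec" (rotation vector, rad) and "tvec" (3), from world to camera coordinates, as OpenCV has them; the wrist camera has in their place "T_tool_cam" (4x4, takes a point from camera to tool coordinates, whose origin is the TCP and whose axes are the flange's). Camera axes: x right, y down, z forward; pixel columns grow to the right and rows downward; lengths in mm; the calibration is good to about 2 mm. A picture is of the moment at which its call begins: read the wrist's pose just before it. There is no depth.
- sign_off(): hands the job in; it is judged then, once.
The state is a dict: "clock": time; "qpos": joint angles; "qvel": joint speeds; "joint_efforts": joint torques, N m; "eef_pos": TCP position; "tcp_rot": TCP orientation; "contact_force": force on the tool from outside, world axes, zero at the start; "wrist_torque": the same for the moment, N m; "opening": opening from 0.0 (shut) to 1.0 (fully open); "grasp_force": force on a finger pad.
Only numpy, scipy, OpenCV 4.12 (cv2) and the standard library are available. Lean on these libraries where they do the work, as an engineer would, in place of code of your own. Each camera call takes 0.05 s, during which the arm holds its last target. There are 200 camera calls.

### The job

Change-over time for the water filter on the pantry counter: first take away the green tea tin left on top of it and stand it upright on the round cork mat. Then press the orange eject button all the way to its stop, feeling for the stop and not forcing it, so that the spent cartridge pops up out of its well; let the button spring back, draw the cartridge out and stand it upright in the steel tray. Set both things down rather than dropping them, and leave the mug, the jar and the pepper shaker where they are.

Things in the scene. Friction and masses are not known exactly. Their poses are not given: they have to be found in the camera images.
- filter: White countertop water filter, fixed, 245 (x) x 140 (y) mm. Origin: on the counter under the axis of its upright round cartridge well (47 mm wide); x points to the clear-tank end (top 136 mm high), z up. Flat deck round the well: z = 110 mm, x -45 to 60, y -70 to 70 mm. In front of it the face slopes down towards -x, its normal 25 degrees off vertical.
- eject_top (a point): Centre of the top face of the orange eject button (28 x 28 mm, flat), standing 32 mm out of the sloped front face, 97 mm in front of the well's axis, 121 mm high when out; it moves with the button. Its z axis is the outward normal, leaning 25 degrees from vertical to the filter's -x: press along -z.
- eject (a joint): Travel of the sprung eject button, m: 0 out, grows when pressed, returns by itself. First 1 to 13 mm of free play, unseen and different each time, then 13 mm that lift the cartridge 26 mm: the firm stop comes at 14 to 26 mm. Takes 5 to 12 N up to the stop; over 40 N damages it.
- cartridge: Spent cartridge: upright cylinder 44 mm across, 70 mm tall, about 70 g, white, upper third blue. Origin: centre of underside, z up. Starts in the well, its top 3 mm below the deck, held lightly by two sprung pads, so it stays up once ejected (top about 23 mm above the deck); a pull of a few N straight up frees it.
- tin: Green tea tin with a brass-coloured lid, cylinder 57 mm across, 56 mm tall, about 120 g, standing on the filter's deck over the well. Origin: centre of its underside, z up.
- mat: Round cork mat, 150 mm across, 5 mm thick, fixed. Origin: centre of its underside.
- tray: Open steel tray, 130 (x) x 160 (y) mm outside, rim 18 mm high, walls and floor 4 mm thick, fixed. Origin: centre of its underside.
- mug: White mug, 80 mm across, 90 mm tall. Bystander. Origin: centre of its underside.
- jar: Amber glass jar with a lid, 76 mm across, 120 mm tall. Bystander. Origin: centre of its underside.
- shaker: Small wooden pepper shaker, 44 mm across, 72 mm tall. Bystander. Origin: centre of its underside.
There are look-alikes about, which are no part of the job. Of the things that look like the tin, the smallest one is meant.

How it is judged:
By the outcome, as a careful person would: the job done as asked, in the order asked, and still so for the second after the job is handed in, with the robot touching nothing.
It also fails if it takes over 67 s, if anything falls off the work surface, if the arm or the gripper's body presses on something with over 40 N, if the wrist force passes 120 N, or if a joint passes its speed limit or range.

## Working session

There is one attempt and no reset: what is moved stays moved. The work goes in short steps, Python scripts to look and compute and a tool call to move; the robot and the scene stay as the last step left them, time stands still between calls to the robot, and variables do not carry over. Pictures are saved under pics/ and viewed, at most 12 in all, crops included, and the job is handed in when it is done.

Besides the shell and the picture viewer there is one more tool, called after ">>>" by a JSON object that holds its "api" and its "payload", one argument or row to a line. send_rows: Moves the arm, as the interface text tells. Its arguments: {"type":"object","properties":{"moves":{"type":"array"},"grip_force":{"type":"number"}},"required":["moves"]}

```bash
mkdir -p pics; ls
cat > h.py <<'E'
import numpy as np, cv2
from rig import sense, grab_frame, sign_off
def cam(f):
    R=cv2.Rodrigues(np.array(f["rvec"],float))[0]; t=np.array(f["tvec"],float).ravel()
    return np.array(f["mtx"],float),R,t
def ray(f,uv):
    K,R,t=cam(f); d=R.T@np.linalg.solve(K,[uv[0],uv[1],1.]); return -R.T@t,d
def onplane(f,uv,z):
    c,d=ray(f,uv); return c+d*(z-c[2])/d[2]
def proj(f,p):
    K,R,t=cam(f); q=K@(R@np.array(p,float)+t); return q[:2]/q[2]
def tri(f1,u1,f2,u2):
    c1,d1=ray(f1,u1); c2,d2=ray(f2,u2)
    s=np.linalg.lstsq(np.c_[d1,-d2],c2-c1,rcond=None)[0]
    a,b=c1+d1*s[0],c2+d2*s[1]; return (a+b)/2,np.linalg.norm(a-b)
def save(f,n): cv2.imwrite("pics/"+n,cv2.cvtColor(f["img"],cv2.COLOR_RGB2BGR))
E
python3 - <<'E'
from h import *
s=sense(); print(s)
for n in("top","side"):
    f=grab_frame(n); save(f,n+"0.png"); np.save(n+"0.npy",f,allow_pickle=True)
    K,R,t=cam(f); print(n,-R.T@t,K[0,0],R[2])
E
```

```text
pics
{'clock': 0.0, 'qpos': array([ 1.10560064e+00,  3.53680894e-01,  1.63412787e+00,  1.13451884e-06,
        1.15518111e+00, -2.45482234e-03]), 'qvel': array([-0.00141151,  0.0017938 , -0.0010611 , -0.00112258,  0.00076493,
       -0.00036707]), 'joint_efforts': array([-3.76557262e-03, -6.05278659e+01, -3.42047095e+01, -5.68002622e-05,
        9.59426514e-03,  8.03983312e-05]), 'eef_pos': array([278.83254108, 558.85797466, 247.54388749]), 'tcp_rot': array([-3.14019545e+00, -4.46720137e-06,  2.67885133e+00]), 'contact_force': array([ 0.00091605, -0.13143976,  0.34651362]), 'wrist_torque': array([0.01267739, 0.03385344, 0.03175867]), 'grasp_force': 0.0, 'opening': 0.9983115809637261}
top [ 444.79720208   23.71537026 1226.37658992] 520.0787089588504 [ 0.18675051 -0.0304804  -0.98193441]
side [595.63470576 758.77301632 964.42351549] 436.48101969316383 [ 0.03581423 -0.65911249 -0.75119109]
```

View pics/top0.png

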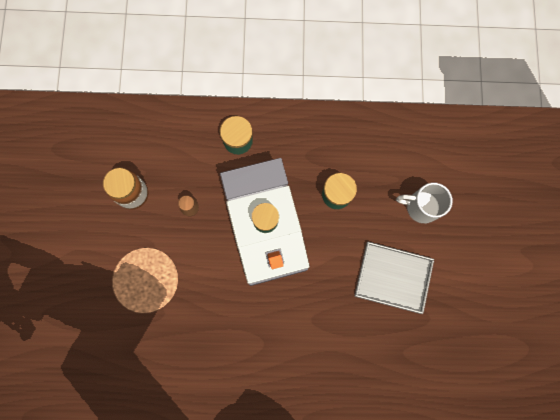

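View pics/side0.png

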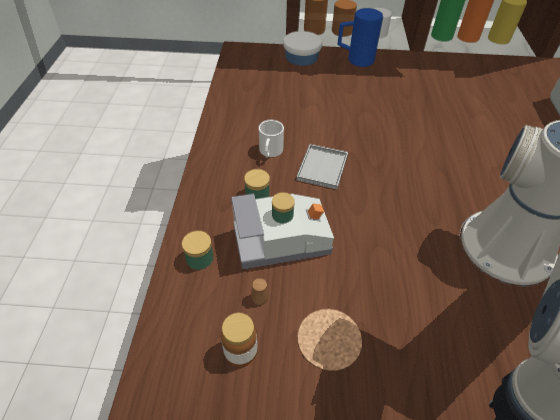

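The top view shows the tin on the filter at about (266,217), orange button (276,260), mat (145,280), tray (395,277), look-alikes (237,132) and (340,190), jar (121,183), shaker (187,204), mug (430,203). The side view agrees: tin (283,205), button (317,211), mat (330,338), tray (323,166).

```bash
cat > m.py <<'E'
from h import *
def blob(img,lo,hi,near,r=60):
    hsv=cv2.cvtColor(img,cv2.COLOR_RGB2HSV); m=cv2.inRange(hsv,np.array(lo),np.array(hi))
    yy,xx=np.mgrid[:420,:560]; m[(xx-near[0])**2+(yy-near[1])**2>r*r]=0
    m=cv2.morphologyEx(m,cv2.MORPH_OPEN,np.ones((2,2)))
    cs=cv2.findContours(m,cv2.RETR_EXTERNAL,cv2.CHAIN_APPROX_NONE)[0]
    c=max(cs,key=cv2.contourArea); return c[:,0,:].astype(float),m
def circ(f,c,z):
    P=np.array([onplane(f,p,z)[:2] for p in c]).astype(np.float32); return cv2.minEnclosingCircle(P),P
E
python3 - <<'E'
from m import *
T=np.load("top0.npy",allow_pickle=True).item(); S=np.load("side0.npy",allow_pickle=True).item()
br=((14,120,120),(28,255,255))
for n,t,s,z in(("tin",(266,217),(283,203),166),("dec1",(237,132),(197,242),60),("dec2",(340,190),(257,180),60)):
    a,_=blob(T["img"],*br,t,22); b,_=blob(S["img"],*br,s,20)
    ea,eb=cv2.fitEllipse(a.astype(np.float32)),cv2.fitEllipse(b.astype(np.float32))
    p,g=tri(T,ea[0],S,eb[0]); print(n,p.round(1),g.round(1),ea,eb,"circ",circ(T,a,p[2])[0])
    print(circ(S,b,p[2])[0])
og=((3,180,150),(13,255,255))
a,_=blob(T["img"],*og,(276,260),14); b,_=blob(S["img"],*og,(317,211),12)
print("btn",len(a),a.mean(0),b.mean(0),tri(T,a.mean(0),S,b.mean(0)))
print(onplane(T,cv2.minAreaRect(a.astype(np.float32))[0],121),cv2.minAreaRect(a.astype(np.float32)))
# mat
for f,c in((T,(145,280)),(S,(330,338))):
    a,m=blob(f["img"],(5,60,60),(18,190,255),c,50); print("mat",circ(f,a,5)[0], cv2.fitEllipse(np.array([onplane(f,p,5)[:2] for p in a],np.float32)))
# tray, white filter : low saturation
for n,f,c,r,z,lo,hi in(("tray",T,(395,277),55,18,(0,0,90),(180,60,255)),("tray",S,(323,166),40,18,(0,0,90),(180,60,255)),("deck",T,(268,235),62,0,(0,0,130),(180,50,255))):
    a,m=blob(f["img"],lo,hi,c,r); h=cv2.minAreaRect(a.astype(np.float32)); print(n,h)
    print([onplane(f,p,z)[:2].round(0).tolist() for p in cv2.boxPoints(h)]); P=np.array([onplane(f,p,z)[:2] for p in a],np.float32); print(cv2.minAreaRect(P))
v=np.hstack([cv2.resize(T["img"][140:300,200:320],None,fx=4,fy=3.75),cv2.resize(S["img"][180:280,220:345],(320,600))][:1])
save({"img":cv2.resize(T["img"][140:300,190:330],None,fx=3.75,fy=3.75,interpolation=cv2.INTER_CUBIC)},"crop1.png")
E
```

```text
Traceback (most recent call last):
  File "m.py", line 7, in blob
    c=max(cs,key=cv2.contourArea); return c[:,0,:].astype(float),m
ValueError: max() iterable argument is empty
```

```bash
cat > s1.py <<'E'
from m import *
T=np.load("top0.npy",allow_pickle=True).item(); S=np.load("side0.npy",allow_pickle=True).item()
for f,ps in((T,[(266,215),(276,261),(145,265),(145,295),(395,277),(265,260)]),(S,[(283,201),(317,211),(330,320),(340,345),(323,166),(310,235)])):
    h=cv2.cvtColor(f["img"],cv2.COLOR_RGB2HSV); print([h[v,u].tolist() for u,v in ps])
br=((10,100,90),(30,255,255))
for n,t,s in(("tin",(266,217),(283,203)),("dec1",(237,132),(197,242)),("dec2",(340,190),(257,180))):
    a,_=blob(T["img"],*br,t,22); b,_=blob(S["img"],*br,s,20)
    ea,eb=cv2.fitEllipse(a.astype(np.float32)),cv2.fitEllipse(b.astype(np.float32))
    p,g=tri(T,ea[0],S,eb[0]); print(n,p.round(1),g.round(1),"circ",circ(T,a,p[2])[0],circ(S,b,p[2])[0])
og=((3,180,120),(13,255,255))
a,_=blob(T["img"],*og,(276,260),14); b,_=blob(S["img"],*og,(317,211),12)
print("btn",len(a),a.mean(0),b.mean(0),tri(T,a.mean(0),S,b.mean(0)))
print(onplane(T,cv2.minAreaRect(a.astype(np.float32))[0],121),cv2.minAreaRect(a.astype(np.float32)))
for f,c in((T,(145,280)),(S,(330,338))):
    a,m=blob(f["img"],(5,60,85),(18,190,255),c,50); print("mat",circ(f,a,5)[0], cv2.fitEllipse(np.array([onplane(f,p,5)[:2] for p in a],np.float32)))
for n,f,c,r,z,lo,hi in(("tray",T,(395,277),55,18,(0,0,90),(180,60,255)),("tray",S,(323,166),40,18,(0,0,90),(180,60,255)),("deck",T,(268,235),62,0,(0,0,130),(180,50,255))):
    a,m=blob(f["img"],lo,hi,c,r); P=np.array([onplane(f,p,z)[:2] for p in a],np.float32); print(n,cv2.minAreaRect(P))
save({"img":cv2.resize(T["img"][140:300,190:330],None,fx=3.75,fy=3.75,interpolation=cv2.INTER_CUBIC)},"crop1.png")
E
sed -i 's/p,q/p,q/' s1.py; python3 s1.py
```

```text
[[19, 138, 232], [13, 172, 246], [14, 113, 232], [13, 120, 151], [24, 17, 220], [30, 10, 247]]
[[20, 115, 204], [11, 175, 165], [15, 89, 215], [14, 101, 126], [30, 7, 190], [47, 14, 130]]
tin [619.8  32.  170.4] 4.7 circ ((617.5177001953125, 32.00078582763672), 28.78917121887207) ((623.2183227539062, 30.643877029418945), 46.59109115600586)
dec1 [836.3 103.4  68.9] 0.7 circ ((836.5859375, 101.31537628173828), 46.96401596069336) ((830.6641235351562, 100.43863677978516), 58.60445785522461)
dec2 [ 705.9 -142.2   59.8] 0.6 circ ((706.521240234375, -147.7572021484375), 47.31697463989258) ((699.1929321289062, -143.27127075195312), 74.71467590332031)Traceback (most recent call last):
  File "s1.py", line 11, in <module>
    a,_=blob(T["img"],*og,(276,260),14); b,_=blob(S["img"],*og,(317,211),12)
                                             ~~~~^^^^^^^^^^^^^^^^^^^^^^^^^^^
  File "m.py", line 7, in blob
    c=max(cs,key=cv2.contourArea); return c[:,0,:].astype(float),m
ValueError: max() iterable argument is empty
```

```bash
sed -i 's/br=((10,100,90)/br=((16,90,140)/; s/og=((3,180,120),(13,/og=((3,150,110),(15,/' s1.py; python3 s1.py
```

```text
[[19, 138, 232], [13, 172, 246], [14, 113, 232], [13, 120, 151], [24, 17, 220], [30, 10, 247]]
[[20, 115, 204], [11, 175, 165], [15, 89, 215], [14, 101, 126], [30, 7, 190], [47, 14, 130]]
tin [621.1  32.3 159.2] 2.2 circ ((620.2332763671875, 32.277286529541016), 28.513586044311523) ((621.4025268554688, 31.204866409301758), 29.089221954345703)
dec1 [836.2 106.8  63.5] 2.3 circ ((835.0236206054688, 107.14569854736328), 37.48876953125) ((837.5746459960938, 105.496337890625), 37.396484375)
dec2 [ 706.  -138.    63.3] 1.7 circ ((704.923583984375, -137.73782348632812), 37.44507598876953) ((706.3936157226562, -139.18057250976562), 37.78990173339844)
btn 47 [275.87234043 260.74468085] [316.15  211.975] (array([536.06124976,   8.36038324,  99.6429751 ]), np.float64(2.348840796094282))
[533.33250552   9.01727315 121.        ] ((275.79412841796875, 260.6764831542969), (15.279744148254395, 12.854387283325195), 75.96376037597656)
mat ((491.0142822265625, 305.11480712890625), 116.91541290283203) ((501.8193054199219, 294.03521728515625), (183.21632385253906, 238.01004028320312), 134.1238555908203)
mat ((491.5611267089844, 302.0570068359375), 125.58757781982422) ((500.2025146484375, 290.83941650390625), (191.23463439941406, 254.6582489013672), 137.5787353515625)
tray ((507.8390808105469, -271.072509765625), (161.53480529785156, 131.84092712402344), 76.70003509521484)
tray ((512.0804443359375, -256.71051025390625), (177.9342803955078, 132.76824951171875), 76.67296600341797)
deck ((624.7451782226562, 30.991943359375), (252.36587524414062, 154.81996154785156), 16.087261199951172)
```

View pics/crop1.png

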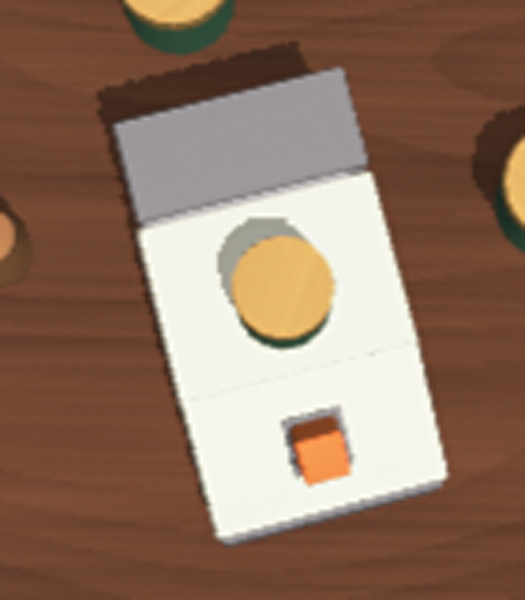

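The crop shows the tin lid at (283,288), deck corners (140,228), (373,172), (417,345), (188,402), and the button's lit top face centred at about (325,462), all in 3.75x crop pixels.

```bash
cat > s2.py <<'E'
from m import *
T=np.load("top0.npy",allow_pickle=True).item(); S=np.load("side0.npy",allow_pickle=True).item()
cr=lambda u,v:(190+(u+.5)/3.75-.5,140+(v+.5)/3.75-.5)
C=[onplane(T,cr(*p),110)[:2] for p in((140,228),(373,172),(417,345),(188,402))]
M=np.array([[60,70],[60,-70],[-45,-70],[-45,70]],float)
A=np.array(C); print(A.round(1), [np.linalg.norm(A[i]-A[(i+1)%4]).round(1) for i in range(4)])
a=M-M.mean(0); b=A-A.mean(0); th=np.arctan2((a[:,0]*b[:,1]-a[:,1]*b[:,0]).sum(),(a*b).sum()); c,s=np.cos(th),np.sin(th); R=np.array([[c,-s],[s,c]])
o=A.mean(0)-R@M.mean(0); print("yaw",np.degrees(th),"well",o, "btn pred",o+R@[-97,0], "btn meas",onplane(T,cr(325,462),121))
print(proj(T,[*(o+R@[-97,0]),121]),proj(S,[*(o+R@[-97,0]),121]))
a,_=blob(T["img"],(16,90,140),(30,255,255),(266,217),22); print("tin",circ(T,a,166)[0]); a,_=blob(S["img"],(16,90,140),(30,255,255),(283,203),22); print("tin",circ(S,a,166)[0])
for n,f,c in(("t",T,(145,280)),("s",S,(330,338))):
  h=cv2.cvtColor(f["img"],cv2.COLOR_RGB2HSV).astype(int); 
  m=((h[...,2]>140)|((h[...,1]<150)&(h[...,2]>80))).astype(np.uint8)*255
  yy,xx=np.mgrid[:420,:560]; m[(xx-c[0])**2+(yy-c[1])**2>48**2]=0; m=cv2.morphologyEx(m,cv2.MORPH_OPEN,np.ones((5,5)))
  k=max(cv2.findContours(m,0,1)[0],key=cv2.contourArea)[:,0].astype(float); print("mat",circ(f,k,5)[0])
for n,u,v,z in(("jar",121,183,120),("shaker",187,203,72),("mug",431,200,90)): print(n,onplane(T,(u,v),z).round(0))
E
python3 s2.py
```

```text
[[662.7 118.5]
 [699.9 -16.4]
 [598.2 -43.8]
 [562.   86.9]] [np.float64(139.9), np.float64(105.3), np.float64(135.6), np.float64(105.5)]
yaw 15.752932921423263 well [623.50395932  34.25195579] btn pred [530.14714931   7.91745326] btn meas [528.80249431   7.83511613 121.        ]
[276.27650051 262.19574565] [319.54396646 206.70248998]
tin ((619.1130981445312, 32.22270965576172), 28.331560134887695)
tin ((621.1845092773438, 37.361663818359375), 28.843063354492188)
mat ((493.0331115722656, 307.625732421875), 111.85301971435547)
mat ((493.7349548339844, 300.5350646972656), 120.74214935302734)
jar [693. 347. 120.]
shaker [662. 211.  72.]
mug [ 680. -337.   90.]
```

>>> {"api": "send_rows", "payload": {
  "moves": [
    [[0.021,-0.033,0.002,0,0,0.074,1],[0.021,-0.033,0.002,0,0,0.074,1],[0.021,-0.033,0.002,0,0,0.074,1],[0.021,-0.033,0.002,0,0,0.074,1],[0.021,-0.033,0.002,0,0,0.074,1],[0.021,-0.033,0.002,0,0,0.074,1],[0.021,-0.033,0.002,0,0,0.074,1],[0.021,-0.033,0.002,0,0,0.074,1],[0.021,-0.033,0.002,0,0,0.074,1],[0.021,-0.033,0.002,0,0,0.074,1]]
  ],
  "grip_force": 30
}}

```text
clock: 1.1
eef_pos: [489.5, 227.7, 268.2]
tcp_rot: [-3.142, -0.0, -2.861]
contact_force: [-0.2, -0.1, -0.0]
opening: 1.002
grasp_force: 0.0
```

>>> {"api": "send_rows", "payload": {
  "moves": [
    [[0.021,-0.033,0,0,0,0,1],[0.021,-0.033,0,0,0,0,1],[0.021,-0.033,0,0,0,0,1],[0.021,-0.033,0,0,0,0,1],[0.021,-0.033,0,0,0,0,1],[0.021,-0.03,0,0,0,0,1],[0,0,0,0,0,0,1],[0,0,0,0,0,0,1]]
  ]
}}

```text
clock: 1.9
eef_pos: [614.8, 33.7, 267.6]
tcp_rot: [3.141, -0.001, -2.866]
contact_force: [-0.3, 0.5, -0.2]
opening: 1.004
grasp_force: 0.0
```

```bash
cat >> h.py <<'E'
from scipy.spatial.transform import Rotation as Ro
def wrist():
    s=sense(); f=grab_frame("wrist"); X=np.eye(4); X[:3,:3]=Ro.from_euler("xyz",s["tcp_rot"]).as_matrix(); X[:3,3]=s["eef_pos"]
    C=np.linalg.inv(X@np.array(f["T_tool_cam"])); f=dict(f); f["rvec"]=cv2.Rodrigues(C[:3,:3])[0]; f["tvec"]=C[:3,3]; return s,f
E
python3 - <<'E'
from m import *
s,f=wrist(); print(s["clock"],s["eef_pos"],s["tcp_rot"],s["qpos"]); save(f,"w1.png"); np.save("w1.npy",f,allow_pickle=True)
print(proj(f,[620,34,166]),proj(f,[530,8,121]),f["T_tool_cam"])
E
```

```text
1.9 [614.78570152  33.71578695 267.62034235] [ 3.14101089e+00 -1.22717633e-03 -2.86614754e+00] [ 5.21940464e-02  3.22091991e-01  1.63303720e+00  3.18722714e-04
  1.18778900e+00 -1.79416634e+00]
[275.40291195 224.56899028] [274.96279489  97.28377424] [[ 1.22705595e-03 -9.61428662e-01 -2.75051670e-01  6.86866615e+01]
 [ 9.99999247e-01  1.18118409e-03  3.32413137e-04  2.16206135e-02]
 [ 5.29513972e-06 -2.75051871e-01  9.61429388e-01 -1.25847721e+02]
 [ 0.00000000e+00  0.00000000e+00  0.00000000e+00  1.00000000e+00]]
```

View pics/w1.png

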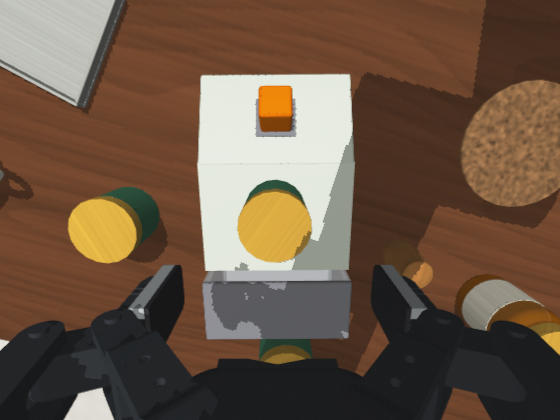

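The wrist view shows the filter square with the tool: the tin lid at (275,227), the button's top face at (276,100), the deck/slope edge at row 163, and the mat top right at about (523,143).

Run:
```python
from m import *
f=np.load("w1.npy",allow_pickle=True).item(); T=np.load("top0.npy",allow_pickle=True).item()
a,_=blob(f["img"],(16,90,120),(30,255,255),(275,227),48); print("tin",circ(f,a,166)[0])
h=cv2.cvtColor(f["img"],cv2.COLOR_RGB2HSV)
a,m=blob(f["img"],(3,150,215),(20,255,255),(276,105),30); r=cv2.boundingRect(a.astype(np.float32)); print("btn",r,onplane(f,a.mean(0),121),onplane(f,(r[0]+r[2]/2,r[1]+r[3]/2),121))
print(h[[90,98,110,116,120,125],276].tolist())
C=np.array([onplane(f,p,110)[:2] for p in((198,163),(353.5,163),(204,270),(350,270))])
print("deck",C.round(1),np.linalg.norm(C[0]-C[1]),np.linalg.norm(C[0]-C[2]))
print("mat w",onplane(f,(523,143),5),"mat top",onplane(T,(145,280.5),5),[onplane(T,p,5)[:2].round() for p in((112,280),(178,280),(145,247.5),(145,313.5))])
print("tray corners w",onplane(f,(82,105),18))
```

```text
tin ((622.4766235351562, 34.180599212646484), 29.07931137084961)
btn (260, 87, 32, 30) [532.87283766   9.38950949 121.        ] [533.24342172   9.79016277 121.        ]
[[16, 244, 239], [16, 244, 239], [17, 244, 239], [14, 242, 194], [14, 235, 125], [14, 234, 124]]
deck [[600.9 -43.2]
 [563.1  89.9]
 [701.6 -15.9]
 [662.6 121.7]] 138.36791423607372 104.30111231940671
mat w [490.40006366 305.16043867   5.        ] mat top [489.98675584 307.81397952   5.        ] [array([489., 383.]), array([493., 232.]), array([566., 313.]), array([416., 303.])]
tray corners w [ 589.88240301 -200.74821905   18.        ]
```

>>> {"api": "send_rows", "payload": {
  "moves": [
    [[0.007,0,-0.025,0,0,0,1],[0,0,-0.035,0,0,0,1],[0,0,-0.035,0,0,0,1],[0,0,-0.022,0,0,0,1],[0,0,-0.01,0,0,0,1],[0,0,0,0,0,0,-1],[0,0,0,0,0,0,-1],[0,0,0,0,0,0,-1],[0,0,0,0,0,0,-1],[0,0,0,0,0,0,-1]]
  ],
  "grip_force": 30
}}

```text
clock: 2.95
eef_pos: [622.9, 34.5, 142.7]
tcp_rot: [-3.141, 0.002, -2.864]
contact_force: [-0.8, 2.1, 7.2]
opening: 0.657
grasp_force: 32.2
```

>>> {"api": "send_rows", "payload": {
  "moves": [
    [[0,0,0.01,0,0,0,-1],[0,0,0.02,0,0,0,-1],[0,0,0.02,0,0,0,-1],[-0.01,0.02,0.01,0,0,0,-1],[-0.015,0.031,0,0,0,0,-1],[-0.015,0.031,0,0,0,0,-1],[-0.015,0.031,0,0,0,0,-1],[-0.015,0.031,0,0,0,0,-1],[-0.015,0.031,0,0,0,0,-1],[-0.015,0.031,0,0,0,0,-1]]
  ]
}}

```text
clock: 3.95
eef_pos: [521.3, 241.2, 202.0]
tcp_rot: [-3.142, 0.0, -2.865]
contact_force: [0.1, -0.8, -0.5]
opening: 0.66
grasp_force: 32.2
```

>>> {"api": "send_rows", "payload": {
  "moves": [
    [[-0.016,0.033,-0.01,0,0,0,-1],[-0.015,0.033,-0.02,0,0,0,-1],[0,0,-0.03,0,0,0,-1],[0,0,-0.03,0,0,0,-1],[0,0,-0.03,0,0,0,-1],[0,0,-0.02,0,0,0,-1],[0,0,-0.01,0,0,0,-1],[0,0,-0.005,0,0,0,-1],[0,0,0,0,0,0,-1],[0,0,0,0,0,0,-1]]
  ]
}}

```text
clock: 4.95
eef_pos: [491.7, 306.6, 47.3]
tcp_rot: [3.141, 0.001, -2.864]
contact_force: [0.5, -0.5, -0.6]
opening: 0.653
grasp_force: 32.3
```

Run:
```python
from m import *
s=sense(); print(s["clock"],s["eef_pos"],s["contact_force"],s["opening"])
f=grab_frame("side"); g=grab_frame("top"); save({"img":np.hstack([f["img"][140:400,200:400],g["img"][140:400,80:320]])},"c2.png")
```

```text
4.95 [491.7094643  306.60305682  47.30145261] [ 0.51546213 -0.4631063  -0.56234278] 0.6527491923489138
```

View pics/c2.png

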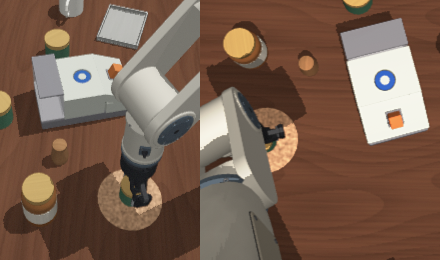

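The picture shows the tin held above the middle of the mat, with the blue cartridge top now visible in the well. I'll lower it gently until contact.

>>> {"api": "send_rows", "payload": {
  "moves": [
    [[0,0,-0.003,0,0,0,-1],[0,0,-0.002,0,0,0,-1],[0,0,-0.002,0,0,0,-1],[0,0,-0.001,0,0,0,-1],[0,0,-0.001,0,0,0,-1],[0,0,0,0,0,0,-1]]
  ]
}}

```text
clock: 5.65
eef_pos: [490.9, 306.2, 37.7]
tcp_rot: [-3.141, -0.0, -2.864]
contact_force: [-2.3, -1.0, 7.5]
opening: 0.659
grasp_force: 32.6
```

>>> {"api": "send_rows", "payload": {
  "moves": [
    [[0,0,0,0,0,0,1],[0,0,0,0,0,0,1],[0,0,0,0,0,0,1],[0,0,0,0,0,0,1],[0,0,0.01,0,0,0,1],[0,0,0.03,0,0,0,1],[0,0,0.04,0,0,0,1],[0,0,0.05,0,0,0,1],[0,0,0.04,0,0,0,1],[0,0,0.03,0,0,0,1]]
  ]
}}

```text
clock: 6.65
eef_pos: [491.5, 306.6, 241.2]
tcp_rot: [3.141, 0.003, -2.864]
contact_force: [1.0, -1.0, -0.9]
opening: 1.001
grasp_force: 0.0
```

>>> {"api": "send_rows", "payload": {
  "moves": [
    [[0.005,-0.03,0.01,0,0,0,-1],[0.006,-0.04,0.01,0,0,0,-1],[0.006,-0.04,0,0,0,0,-1],[0.006,-0.04,0,0,0,0,-1],[0.006,-0.04,0,0,0,0,-1],[0.006,-0.04,0,0,0,0,-1],[0.005,-0.03,0,0,0,0,-1],[0,-0.02,0,0,0,0,-1],[0,-0.017,0,0,0,0,-1],[0,0,0,0,0,0,-1]]
  ]
}}

```text
clock: 7.65
eef_pos: [530.9, 7.5, 258.0]
tcp_rot: [-3.141, 0.0, -2.866]
contact_force: [-0.2, 0.4, 0.3]
opening: -0.001
grasp_force: 0.0
```

Run:
```python
from m import *
s,f=wrist(); print(s["clock"],s["eef_pos"],s["tcp_rot"],s["contact_force"],s["opening"]); save(f,"w2.png"); np.save("w2.npy",f,allow_pickle=True)
g=grab_frame("top"); np.save("top2.npy",g,allow_pickle=True)
for n,F in(("w",f),("top",g)):
    q=proj(F,[624,35,107]); print(n,q)
    try:
        a,m=blob(F["img"],(100,100,60),(125,255,255),q,60); print("cart",circ(F,a,107)[0])
    except Exception as e: print(e)
r=blob(f["img"],(3,150,215),(20,255,255),proj(f,[531,9,121]),50)[0]; b=cv2.boundingRect(r.astype(np.float32)); print(b,onplane(f,(b[0]+b[2]/2,b[1]+b[3]/2),121))
```

```text
7.65 [530.8855196    7.51539613 257.96114486] [-3.14098446e+00  3.46854719e-04 -2.86646708e+00] [-0.18977981  0.37337739  0.33251606] -0.0008875576446517798
w [278.1864962  297.88803252]
max() iterable argument is empty
top [264.77930894 219.16700868]
max() iterable argument is empty
(264, 194, 31, 31) [533.35202747  10.33949263 121.        ]
```

View pics/w2.png

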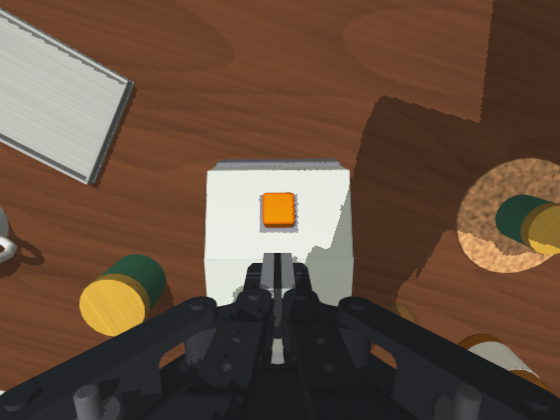

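The view shows the tin standing on the mat and the button's top face centred near (279,208), so the button is at about (532, 9.5, 121). The tool needs a 25° tilt to press along the normal.

>>> {"api": "send_rows", "payload": {
  "moves": [
    [[0,0,0,0.0237,-0.084,0,-1],[0,0,0,0.0237,-0.084,0,-1],[-0.004,-0.001,-0.02,0.0237,-0.084,0,-1],[-0.004,0,-0.03,0.0237,-0.084,0,-1],[-0.003,0,-0.03,0.0237,-0.084,0,-1],[-0.003,0,-0.0235,0,0,0,-1],[0,0,0,0,0,0,-1],[0,0,0,0,0,0,-1]]
  ]
}}

```text
clock: 8.55
eef_pos: [517.7, 9.0, 154.4]
tcp_rot: [-3.141, 0.436, -2.864]
contact_force: [0.5, 0.3, 0.1]
opening: 0.001
grasp_force: 0.0
```

```bash
cat > b.py <<'E'
from h import *
s=sense(); R=Ro.from_euler("xyz",s["tcp_rot"]).as_matrix(); z=R[:,2]; th=np.radians(15.8)
n=np.array([-np.sin(np.radians(25))*np.cos(th),-np.sin(np.radians(25))*np.sin(th),np.cos(np.radians(25))])
tip=s["eef_pos"]+17*z; d=tip-[532,9.5,121]
print(s["clock"],s["eef_pos"].round(1),"tilt err deg",np.degrees(np.arccos(-z@n)).round(2),"height",(d@n).round(1),"lat",(d-(d@n)*n).round(1),"F",s["contact_force"].round(1),"Fn",(s["contact_force"]@n).round(1))
E
python3 b.py
python3 - <<'E'
from m import *
s,f=wrist(); save(f,"w3.png"); g=grab_frame("side"); i=g["img"][170:270,220:360]
save({"img":np.vstack([f["img"][100:420,140:420],cv2.resize(i,(280,200))])},"w3.png")
E
```

```text
8.55 [517.7   9.  154.4] tilt err deg 0.02 height 19.2 lat [0.4 3.6 0.6] F [0.5 0.3 0.1] Fn -0.2
```

View pics/w3.png

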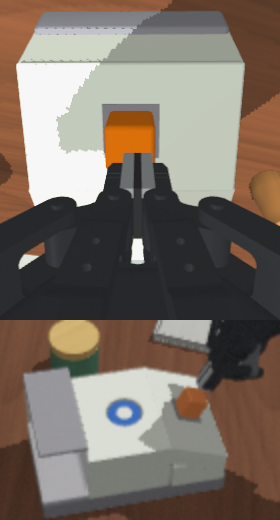

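The fingertips are centred about 8 px to the right (+y) of the button (130 against 138 in the crop). That matches the computed +3.6 mm offset, so I'll correct it and approach.

>>> {"api": "send_rows", "payload": {
  "moves": [
    [[0,-0.0035,0,0,0,0,-1],[0.002,0.0006,-0.0045,0,0,0,-1],[0.002,0.0006,-0.0045,0,0,0,-1],[0.0016,0.00046,-0.0036,0,0,0,-1],[0.0004,0.0001,-0.0009,0,0,0,-1],[0,0,0,0,0,0,-1]]
  ]
}}

```text
clock: 9.25
eef_pos: [522.9, 6.6, 139.8]
tcp_rot: [-3.141, 0.436, -2.864]
contact_force: [-0.5, 0.3, -1.2]
opening: -0.0
grasp_force: 0.0
```

```bash
python3 b.py
```

```text
9.25 [522.9   6.6 139.8] tilt err deg 0.04 height 4.1 lat [-0.5 -0.5 -0.3] F [-0.5  0.3 -1.2] Fn -0.9
```

>>> {"api": "send_rows", "payload": {
  "moves": [
    [[0.0008,0.0002,-0.0018,0,0,0,-1],[0.0004,0.0001,-0.0009,0,0,0,-1],[0.0004,0.0001,-0.0009,0,0,0,-1],[0.0004,0.0001,-0.0009,0,0,0,-1],[0.0004,0.0001,-0.0009,0,0,0,-1],[0,0,0,0,0,0,-1]]
  ]
}}

```text
clock: 9.85
eef_pos: [525.5, 7.1, 134.8]
tcp_rot: [-3.141, 0.436, -2.864]
contact_force: [-0.7, 0.7, 1.4]
opening: 0.002
grasp_force: 0.8
```

```bash
python3 b.py
```

```text
9.85 [525.5   7.1 134.8] tilt err deg 0.02 height -1.5 lat [-0.2 -0.6 -0.2] F [-0.7  0.7  1.4] Fn 1.5
```

>>> {"api": "send_rows", "payload": {
  "moves": [
    [[0.0004,0.0001,-0.0009,0,0,0,-1],[0.0004,0.0001,-0.0009,0,0,0,-1],[0.0004,0.0001,-0.0009,0,0,0,-1],[0,0,0,0,0,0,-1]]
  ]
}}

```text
clock: 10.25
eef_pos: [526.6, 7.4, 132.3]
tcp_rot: [-3.141, 0.437, -2.864]
contact_force: [-2.9, 1.2, 5.1]
opening: -0.003
grasp_force: 3.2
```

```bash
python3 b.py
```

```text
10.25 [526.6   7.4 132.3] tilt err deg 0.02 height -4.3 lat [-0.2 -0.6 -0.2] F [-2.9  1.2  5.1] Fn 5.7
```

>>> {"api": "send_rows", "payload": {
  "moves": [
    [[0.0004,0.0001,-0.0009,0,0,0,-1],[0.0004,0.0001,-0.0009,0,0,0,-1],[0.0004,0.0001,-0.0009,0,0,0,-1],[0,0,0,0,0,0,-1]]
  ]
}}

```text
clock: 10.65
eef_pos: [527.8, 7.8, 129.7]
tcp_rot: [-3.141, 0.437, -2.864]
contact_force: [-3.6, 0.0, 6.4]
opening: -0.002
grasp_force: 3.8
```

```bash
python3 b.py
```

```text
10.65 [527.8   7.8 129.7] tilt err deg 0.02 height -7.2 lat [-0.2 -0.6 -0.2] F [-3.6  0.   6.4] Fn 7.3
```

>>> {"api": "send_rows", "payload": {
  "moves": [
    [[0.0004,0.0001,-0.0009,0,0,0,-1],[0.0004,0.0001,-0.0009,0,0,0,-1],[0.0004,0.0001,-0.0009,0,0,0,-1],[0.0004,0.0001,-0.0009,0,0,0,-1],[0,0,0,0,0,0,-1]]
  ]
}}

```text
clock: 11.15
eef_pos: [529.4, 8.2, 126.1]
tcp_rot: [-3.141, 0.437, -2.864]
contact_force: [-3.7, 1.0, 7.1]
opening: -0.001
grasp_force: 4.1
```

>>> {"api": "send_rows", "payload": {
  "moves": [
    [[0.0004,0.0001,-0.0009,0,0,0,-1],[0.0004,0.0001,-0.0009,0,0,0,-1],[0,0,0,0,0,0,-1]]
  ]
}}

```text
clock: 11.45
eef_pos: [530.2, 8.5, 124.4]
tcp_rot: [-3.141, 0.437, -2.864]
contact_force: [-3.6, 0.4, 7.1]
opening: -0.002
grasp_force: 4.3
```

```bash
python3 b.py
```

```text
11.45 [530.2   8.5 124.4] tilt err deg 0.02 height -13.1 lat [-0.2 -0.6 -0.2] F [-3.6  0.4  7.1] Fn 7.8
```

>>> {"api": "send_rows", "payload": {
  "moves": [
    [[0.0004,0.0001,-0.0009,0,0,0,-1],[0,0,0,0,0,0,-1]]
  ]
}}

```text
clock: 11.65
eef_pos: [530.6, 8.6, 123.5]
tcp_rot: [-3.141, 0.437, -2.864]
contact_force: [-5.1, 1.0, 8.6]
opening: -0.001
grasp_force: 4.6
```

>>> {"api": "send_rows", "payload": {
  "moves": [
    [[0.0004,0.0001,-0.0009,0,0,0,-1],[0,0,0,0,0,0,-1]]
  ]
}}

```text
clock: 11.85
eef_pos: [531.0, 8.7, 122.6]
tcp_rot: [-3.141, 0.437, -2.864]
contact_force: [-4.0, 0.7, 8.5]
opening: -0.002
grasp_force: 4.7
```

>>> {"api": "send_rows", "payload": {
  "moves": [
    [[0.00025,7e-05,-0.00055,0,0,0,-1],[0.00025,7e-05,-0.00055,0,0,0,-1],[0,0,0,0,0,0,-1]]
  ]
}}

```text
clock: 12.15
eef_pos: [531.4, 8.8, 121.8]
tcp_rot: [-3.141, 0.437, -2.864]
contact_force: [-8.9, 0.0, 15.6]
opening: -0.003
grasp_force: 8.7
```

>>> {"api": "send_rows", "payload": {
  "moves": [
    [[0.00014,4e-05,-0.0003,0,0,0,-1],[0,0,0,0,0,0,-1]]
  ]
}}

```text
clock: 12.35
eef_pos: [531.4, 8.8, 121.6]
tcp_rot: [-3.141, 0.437, -2.864]
contact_force: [-12.1, -0.3, 18.7]
opening: 0.0
grasp_force: 11.1
```

```bash
python3 b.py
python3 - <<'E'
from m import *
g=grab_frame("side"); t=grab_frame("top"); save({"img":np.hstack([cv2.resize(g["img"][170:270,220:360],(420,300)),cv2.resize(t["img"][140:290,200:340],(280,300))])},"p4.png")
E
```

```text
12.35 [531.4   8.8 121.6] tilt err deg 0.04 height -16.1 lat [-0.2 -0.6 -0.2] F [-12.1  -0.3  18.7] Fn 21.9
```

View pics/p4.png

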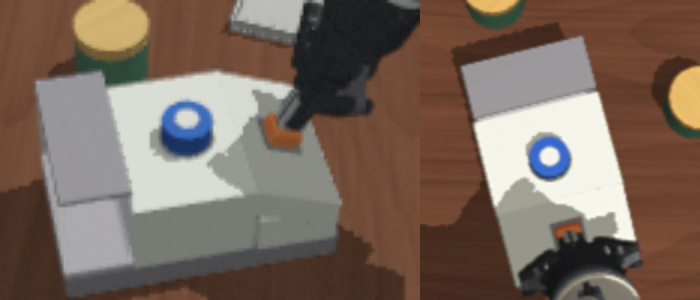

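The cartridge has popped up (blue cap above the deck at (187,125) left, (549,157) right), and the force rises steeply with almost no further travel: the button is on its stop. I'll release it and straighten the tool.

>>> {"api": "send_rows", "payload": {
  "moves": [
    [[-0.002,-0.0006,0.0045,0,0,0,-1],[-0.004,-0.0012,0.009,0,0,0,-1],[-0.006,-0.0017,0.0135,0,0,0,-1],[-0.006,-0.0017,0.0135,0,0,0,-1],[0,0,0.03,-0.0237,0.084,0,1],[0.01,0,0.03,-0.0237,0.084,0,1],[0.025,0.008,0.03,-0.0237,0.084,0,1],[0.03,0.01,0,-0.0237,0.084,0,1],[0.03,0.01,0,-0.0237,0.084,0,1],[0,0,0,0,0,0,1]]
  ]
}}

```text
clock: 13.45
eef_pos: [613.3, 33.1, 250.1]
tcp_rot: [-3.142, -0.001, -2.863]
contact_force: [0.9, -0.5, -0.4]
opening: 0.992
grasp_force: 0.0
```

```bash
cat > c.py <<'E'
from m import *
s,f=wrist(); g=grab_frame("top"); d=grab_frame("side"); print(s["clock"],s["eef_pos"],s["tcp_rot"],s["contact_force"],s["opening"])
save(f,"w5.png")
C=[]
for n,F in(("w",f),("top",g),("side",d)):
    q=proj(F,[624,35,133]); a,m=blob(F["img"],(100,120,40),(128,255,255),q,45)
    # white centre disc of the top face: hole in the blue
    cs,h=cv2.findContours(m,cv2.RETR_CCOMP,cv2.CHAIN_APPROX_NONE); hol=[c for c,k in zip(cs,h[0]) if k[3]>=0]
    c=max(hol,key=cv2.contourArea)[:,0] if hol else a
    e=cv2.fitEllipse(c.astype(np.float32)); C.append((F,e[0])); print(n,q.round(1),e, onplane(F,e[0],133).round(1), circ(F,a,133)[0])
print(tri(*C[0],*C[1]),tri(*C[0],*C[2]),tri(*C[1],*C[2]))
E
python3 c.py
```

```text
13.45 [613.30810463  33.1036216  250.13779865] [-3.14151074e+00 -6.95681631e-04 -2.86298157e+00] [ 0.87366626 -0.52927809 -0.36395766] 0.9922699245114684
w [275.6 225.3] ((277.1746826171875, 227.3484649658203), (25.276351928710938, 26.67753028869629), 90.20421600341797) [625.3  36.7 133. ] ((622.55859375, 36.074951171875), 23.97210121154785)
top [264.7 217.2] ((264.74853515625, 226.45335388183594), (5.203466415405273, 18.20633316040039), 89.69432067871094) [604.2  34.4 133. ] ((607.3324584960938, 33.911373138427734), 17.1031551361084)
side [282.7 209.3] ((282.8413391113281, 210.0), (8.27853012084961, 9.50329303741455), 90.0) [623.4  37.4 133. ] ((623.0692138671875, 48.36191177368164), 28.554597854614258)
(array([590.61444377,  30.23852029, 236.42232206]), np.float64(6.900084862409609)) (array([624.33691016,  36.91672886, 133.03106214]), np.float64(1.939602923955474)) (array([614.55134057,  33.28138046, 125.61590206]), np.float64(18.508521320133124))
```

View pics/w5.png

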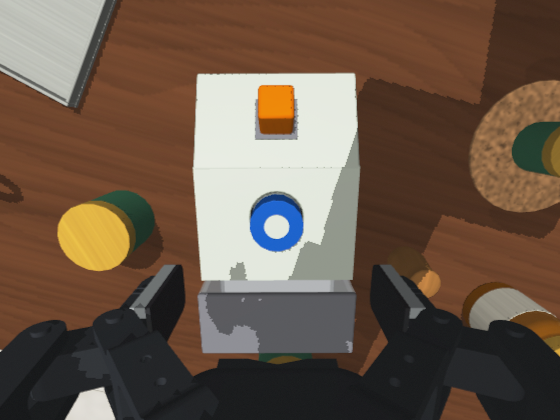

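Wrist and side views agree on the cartridge top: (624.3, 36.9, 133.0), the expected height. The button is out again at (276,105). Now I'll grasp the cap just above the deck.

>>> {"api": "send_rows", "payload": {
  "moves": [
    [[0.011,0.0036,-0.03,0,0,0,1],[0,0,-0.035,0,0,0,1],[0,0,-0.03,0,0,0,1],[0,0,-0.016,0,0,0,1],[0,0,-0.008,0,0,0,1],[0,0,-0.002,0,0,0,-1],[0,0,0,0,0,0,-1],[0,0,0,0,0,0,-1],[0,0,0,0,0,0,-1],[0,0,0,0,0,0,-1]]
  ],
  "grip_force": 35
}}

```text
clock: 14.6
eef_pos: [620.3, 35.1, 131.3]
tcp_rot: [-3.141, 0.002, -2.864]
contact_force: [0.8, -0.9, 2.4]
opening: 0.499
grasp_force: 36.5
```

>>> {"api": "send_rows", "payload": {
  "moves": [
    [[0,0,0,0,0,0,-1],[0,0,0,0,0,0,-1]]
  ]
}}

```text
clock: 14.8
eef_pos: [620.1, 35.1, 130.7]
tcp_rot: [-3.141, 0.001, -2.864]
contact_force: [0.9, -1.8, 1.6]
opening: 0.499
grasp_force: 36.5
```

>>> {"api": "send_rows", "payload": {
  "moves": [
    [[0,0,0.003,0,0,0,-1],[0,0,0.005,0,0,0,-1],[0,0,0.01,0,0,0,-1],[0,0,0.01,0,0,0,-1],[0,0,0.015,0,0,0,-1],[0,0,0.02,0,0,0,-1],[0,0,0.02,0,0,0,-1],[0,0,0.02,0,0,0,-1],[0,0,0,0,0,0,-1]]
  ]
}}

```text
clock: 15.7
eef_pos: [621.6, 35.4, 237.8]
tcp_rot: [-3.14, 0.006, -2.864]
contact_force: [1.1, 0.3, -1.0]
opening: 0.499
grasp_force: 36.3
```

Run:
```python
from m import *
s=sense(); print(s["eef_pos"],s["opening"],s["contact_force"])
g=grab_frame("side"); t=grab_frame("top"); save({"img":np.hstack([cv2.resize(g["img"][140:290,220:360],(420,450)),cv2.resize(t["img"][200:320,330:450],(380,450))])},"p6.png")
a,m=blob(t["img"],(0,0,90),(180,60,255),(395,277),55); P=np.array([onplane(t,p,18)[:2] for p in a],np.float32); print(cv2.minAreaRect(P))
```

```text
[621.5703266   35.37529531 237.75497126] 0.49899188347343565 [ 1.13793434  0.33254312 -0.99708194]
((507.8892517089844, -271.09674072265625), (161.45278930664062, 131.79026794433594), 76.72713470458984)
```

View pics/p6.png

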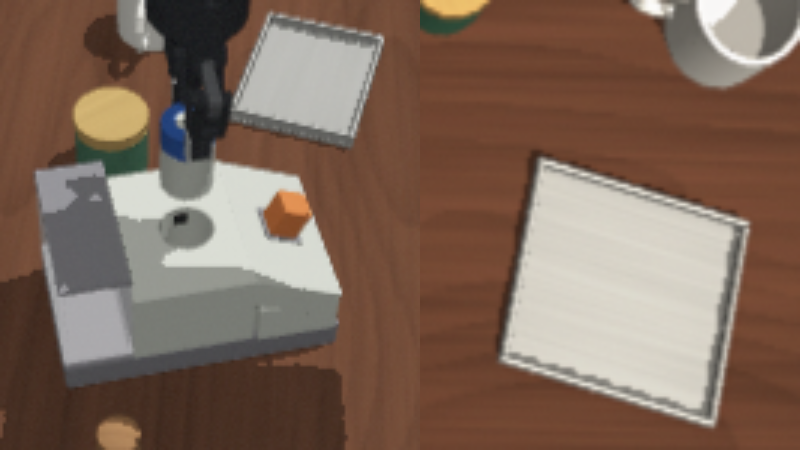

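The cartridge is out, upright in the jaws, and the well is empty at (187,228). The tray centre is (508,-271).

>>> {"api": "send_rows", "payload": {
  "moves": [
    [[-0.006,-0.016,0,0,0,0,-1],[-0.011,-0.03,0,0,0,0,-1],[-0.011,-0.03,0,0,0,0,-1],[-0.011,-0.03,0,0,0,0,-1],[-0.011,-0.03,0,0,0,0,-1],[-0.011,-0.03,0,0,0,0,-1],[-0.011,-0.03,0,0,0,0,-1],[-0.011,-0.03,0,0,0,0,-1],[-0.011,-0.03,0,0,0,0,-1],[-0.011,-0.03,0,0,0,0,-1]]
  ]
}}

```text
clock: 16.8
eef_pos: [512.8, -252.3, 232.3]
tcp_rot: [3.14, -0.002, -2.865]
contact_force: [0.6, 1.0, -0.2]
opening: 0.498
grasp_force: 36.3
```

>>> {"api": "send_rows", "payload": {
  "moves": [
    [[-0.008,-0.02,-0.015,0,0,0,-1],[0,0,-0.03,0,0,0,-1],[0,0,-0.03,0,0,0,-1],[0,0,-0.03,0,0,0,-1],[0,0,-0.025,0,0,0,-1],[0,0,-0.015,0,0,0,-1],[0,0,-0.008,0,0,0,-1],[0,0,-0.005,0,0,0,-1],[0,0,0,0,0,0,-1]]
  ]
}}

```text
clock: 17.7
eef_pos: [506.7, -271.0, 75.4]
tcp_rot: [3.142, 0.0, -2.864]
contact_force: [1.5, 0.3, -1.0]
opening: 0.503
grasp_force: 36.3
```

>>> {"api": "send_rows", "payload": {
  "moves": [
    [[0,0,-0.0015,0,0,0,-1],[0,0,-0.001,0,0,0,-1],[0,0,-0.001,0,0,0,-1],[0,0,0,0,0,0,-1]]
  ]
}}

```text
clock: 18.1
eef_pos: [507.0, -271.0, 72.3]
tcp_rot: [-3.141, 0.001, -2.864]
contact_force: [0.6, -0.5, 0.7]
opening: 0.498
grasp_force: 36.6
```

>>> {"api": "send_rows", "payload": {
  "moves": [
    [[0,0,-0.0007,0,0,0,-1],[0,0,0,0,0,0,-1]]
  ]
}}

```text
clock: 18.3
eef_pos: [507.1, -271.1, 72.2]
tcp_rot: [-3.141, 0.001, -2.864]
contact_force: [-1.8, 0.8, 9.0]
opening: 0.501
grasp_force: 37.3
```

Firm contact with the tray floor; release, rise and move clear.

>>> {"api": "send_rows", "payload": {
  "moves": [
    [[0,0,0,0,0,0,1],[0,0,0,0,0,0,1],[0,0,0,0,0,0,1],[0,0,0,0,0,0,1],[0,0,0,0,0,0,1],[0,0,0.01,0,0,0,1],[0,0,0.03,0,0,0,1],[0,0,0.04,0,0,0,1],[0,0,0.04,0,0,0,1],[0,0,0.04,0,0,0,1]]
  ]
}}

```text
clock: 19.3
eef_pos: [506.4, -270.7, 233.4]
tcp_rot: [-3.141, 0.0, -2.864]
contact_force: [0.4, -0.1, -1.0]
opening: 0.999
grasp_force: 0.0
```

>>> {"api": "send_rows", "payload": {
  "moves": [
    [[-0.03,0.02,0.02,0,0,0,1],[-0.03,0.03,0.02,0,0,0,1],[-0.03,0.03,0,0,0,0,1],[-0.02,0.03,0,0,0,0,1],[-0.02,0.03,0,0,0,0,1],[0,0,0,0,0,0,1],[0,0,0,0,0,0,1]]
  ]
}}

```text
clock: 20.0
eef_pos: [376.8, -130.7, 272.1]
tcp_rot: [-3.14, 0.002, -2.863]
contact_force: [-0.1, -0.2, -0.6]
opening: 1.0
grasp_force: 0.0
```

Run:
```python
from h import *
s=sense(); print(s["clock"],s["eef_pos"],s["contact_force"])
save({"img":cv2.resize(grab_frame("side")["img"],(800,600))},"p7.png")
```

```text
20.0 [ 376.81019267 -130.67543417  272.08496674] [-0.13169502 -0.19217757 -0.6272551 ]
```

View pics/p7.png

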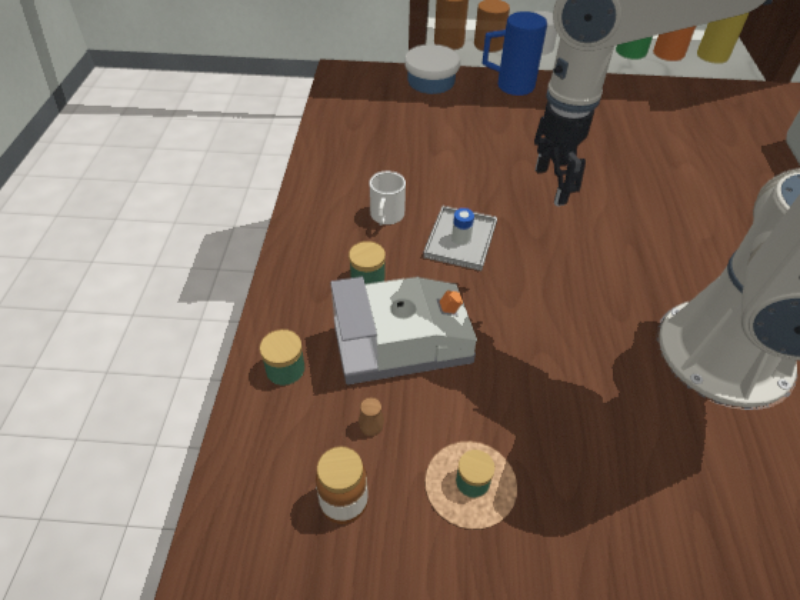

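The cartridge stands upright in the tray at (463,228) and the tin upright on the mat at (476,472). The button is out, the bystanders are where they were, and the arm is clear.

```bash
python3 -c "from rig import sign_off; print(sign_off())"
```

```text
the job is handed in; nothing more can be done
None
```

The job is done and handed in at about 20 s: the tin stands on the cork mat, the button was pressed to its stop (about 22 N) and sprang back, the cartridge stands in the steel tray, and the mug, jar and shaker were left alone.

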